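# Shut the hearth's gas, free the sagging bolt, hold the guard gate ajar

## Task

The brazing is finished: first turn the red handwheel of the gas valve clockwise until it is fully shut, its red indicator down on the stops. Then take the handle of the guard gate's sagging bolt, lift it so that the toe comes over the keeper's bent-up lip while you draw the bolt back towards the hinge, and swing the self-closing gate towards you until it stands about a hand's width (100 mm) open at its bolt edge. Finish while still holding the gate there in the gripper, for it shuts if let go, and leave the tube in the hearth and the tin, hammer and tube offcut on the bench where they are.

Things in the scene. Friction and masses are not known exactly. Their poses are not given: they have to be found in the camera images.
- handwheel: Red level handwheel on the gas valve: rim 120 mm across, 12 mm thick; three 10 mm spokes, one along its own x, the others 120 degrees apart; hub 28 mm across; 34 mm between hub and rim. Origin at its centre, mid-height of the spokes, 243 mm above the bench. Clockwise from above shuts. Stiff (0.12 N m), stays where left. Under the spokes 22 mm are free outside a 24 mm boss on the axis.
- valve_stem (a joint): Height (m) of the stem with its red indicator bar above the brass stop collars under the wheel: 0 is shut, bar on the stops; it starts 9 to 16 mm up. One wheel turn clockwise lowers it 12 mm; at 0 the wheel comes to a hard stop. The steel stem, 11 mm thick, stands out through the hub to 264 mm above the bench when shut, 281 at most.
- gate: Green barred guard gate on the hearth's front, 20 mm thick, from 60 to 255 mm above the bench. Origin on its vertical hinge axis at bench level; its y runs along the gate from the bolt edge (y = -294 mm) to the hinge, its x into the hearth, z up. It opens to -x, towards the robot (clockwise from above). With bolt 1.1 to 1.9 kg. Beyond the bolt edge is the fixed post with the keeper.
- gate_hinge (a joint): Opening angle of the gate (rad): 0 shut, 0.35 is 100 mm open at the bolt edge. A spring in the hinge pulls it shut with 0.28 N m when shut, growing to about 0.6 N m at 0.4 rad.
- bolt: Bright 12 mm square bar, 190 mm long, lying along the gate's y on its front in two worn staples, with an upright handle. Origin on the bar's axis under the handle, axes as the gate's; shut it lies at (-26, -229, 235) mm in the gate's frame. A toe, 77 to 97 mm from the handle to -y and 8 mm lower than the bar, hangs behind the keeper's lip: pulled unlifted, the bolt jams after 3 mm.
- bolt_handle (a point): Grip point on the axis of the bolt's upright handle, a 16 mm round orange bar from 6 to 78 mm above the bar's axis (top 313 mm above the bench; the gate's top edge is at 255). This point is 55 mm above the bar's axis: 290 mm above the bench while the bolt hangs down, and 26 mm in front of the gate's mid plane.
- bolt_lift (a joint): How far the bolt is raised in its worn staples (m): 0 hanging down, 0.011 up against the staples. The toe clears the keeper's lip from 0.007 on. It falls back under its own weight (0.25 to 0.42 kg).
- bolt_draw (a joint): How far the bolt is drawn back along the gate's +y, towards the hinge (m): 0 shut, 0.046 fully back. The toe has left the keeper's strap at 0.015 and is wholly past its lip at 0.030; friction about 1.5 N.
- workpiece: Steel tube, 50 mm across and 140 mm tall, standing on the firebricks in the hearth behind the gate. Origin at the centre of its foot. Leave it.
- tin: Open steel tin, 84 mm across, 100 mm tall, standing on the bench left of the work. Origin at the centre of its foot. Leave it.
- hammer: Hammer with a wooden handle, 280 mm long, lying on the bench in front of the gate, 26 mm high. Origin under the middle of its length, handle along its own -x. Leave it.
- offcut: Dark steel tube offcut, 45 mm across, 90 mm tall, standing on the bench between valve and hearth. Origin at the centre of its foot. Leave it.
Not all that is in view belongs to the job. What is shaped like the tin but blue or orange is not meant. Several things have the shape of the offcut; the one meant has the colours described above.

How it is judged:
By the outcome, as a careful person would: the job done as asked, in the order asked, and still so for the second after the job is handed in, while the arm keeps its last pose, push and grip.
It also fails if it takes over 72 s, if anything falls off the work surface, if the arm or the gripper's body presses on something with over 40 N, if the wrist force passes 120 N, or if a joint passes its speed limit or range.

## Robot

A 6-joint arm with a two-finger parallel gripper is mounted at the origin on the work surface. World frame = base frame: x ahead of the robot, y to its left, z up, the work surface at z = 0. Lengths are in m, angles in rad, forces in N, time in s.
With the tool pointing down it reaches from about 0.4 to 0.925 m from the base axis. Payload 12.5 kg.
Tool frame: the origin (TCP) lies between the finger pads; the fingertips stand 22 mm ahead of it and the grasp point (between the pads) lies 3 mm ahead of it; z points along the fingers, y is the direction in which the jaws open and shut (so a half turn about z gives the same grasp; the last joint's range is limited). The gripper opens to 95 mm and grips with 3 to 60 N. Pads are 20 mm wide; open, the fingers measure 119 mm over their backs; the gripper's body (75 mm by 180 mm) begins 59 mm behind the grasp point.
Start: joints at [1.091, 0.491, 1.559, -0, 1.092, -0.106], TCP at [0.228, 0.582, 0.237] pointing down, gripper open.
Joint ranges: [-3.1, 3.1], [-0.84, 2.19], [0.05, 2.79], [-1.13, 4.28], [0.06, 2.93], [-2.69, 2.69]. Speed limits (rad/s): [2.22, 2.22, 2.79, 3.14, 3.14, 3.14].

## Interface

Orientations are given as a unit quaternion [w, x, y, z].
In Python, from plant import get_obs, capture, finish_job gives the robot as it stands.
- The arm moves only by the tool drive_tool, never from a script. Its argument "deltas" is a list that holds one entry, the list of rows, each a list of 7 numbers: the turn, a rotation vector about the tool's x, y, z in degrees, then the shift along the tool's x, y, z in cm, then the closure, from 0 (fully open) to 1 (shut). A call has 1 to 20 rows; each row shifts and turns the commanded pose from where the row before left it, along the tool's axes as they then stand; what a row does not reach is not made up. A row lasts 1/12 s, in which the tool goes at most 41.7 mm and 7.16 degrees, less where a joint would pass 70% of its speed; a pose out of reach is approached as far as the arm can. A call with a gripper value outside its range is refused whole. The fingers move at their own pace and stop on an object; "squeeze" is the grip in N (left out, the last holds). Time passes only in rows, so rows that do not move let the fingers close. It gives the time, the measured TCP pose, the force and the opening at its end, in the units of the state.
- get_obs(): the state, without advancing time (a new reading comes with each control period).
- capture(name): name is "scene" or "top" or "wrist"; returns a dict with "frame" (400x640x3 uint8, red, green, blue), "camera_matrix" (3x3 intrinsics, pixels), "position" and "orientation" of the camera in the world. Camera axes: x right, y up, looking along -z (the intrinsics and any distortion apply to the point x, -y, -z); pixel columns grow to the right and rows downward; lengths in m; the calibration is good to about 2 mm. A picture is of the moment at which its call begins. There is no depth.
- finish_job(): hands the job in, once; it reports no verdict.
The state is a dict: "time": time; "joint_positions": joint angles; "joint_velocities": joint speeds; "joint_efforts": joint torques, N m; "position": TCP position; "tcp_rot": TCP orientation; "ft_force": force on the tool from outside, world axes, zero at the start; "moment": the same for the moment, N m; "finger_gap": opening from 0.0 (shut) to 1.0 (fully open).
Only numpy, scipy, OpenCV 4.12 (cv2) and the standard library are available. Lean on these libraries where they do the work, as an engineer would, in place of code of your own. Each camera call takes 0.05 s, during which the arm holds its last target. There are 200 camera calls.

## Working session

There is one attempt and no reset: what is moved stays moved. The work goes in short steps, Python scripts to look and compute and a tool call to move; the robot and the scene stay as the last step left them, time stands still between calls to the robot, and variables do not carry over. Pictures are saved under pics/ and viewed, about 8 in all and at most 12, crops included, and the job is handed in when it is done.

Besides the shell and the picture viewer there is one more tool, called by a JSON object that holds its "method" and its "body". drive_tool: Moves the arm, as the interface text tells. Its arguments: {"type":"object","properties":{"deltas":{"type":"array","items":{"type":"array","items":{"type":"array","items":{"type":"number"}}}},"squeeze":{"type":"number"}},"required":["deltas"]}

```bash
mkdir -p pics; ls
cat > h.py <<'E'
import numpy as np, cv2
from plant import get_obs, capture, finish_job
from scipy.spatial.transform import Rotation as R
def rot(q): return R.from_quat(q,scalar_first=True).as_matrix()
def snap(name,fn,crop=None,scale=1):
    c=capture(name); np.savez('pics/'+fn+'.npz',**c)
    f=c['frame'][:,:,::-1]
    show(f,fn,crop,scale); return c
def show(f,fn,crop=None,scale=1):
    if crop: f=f[crop[1]:crop[3],crop[0]:crop[2]]
    cv2.imwrite('pics/'+fn+'.png',cv2.resize(f,None,fx=scale,fy=scale,interpolation=cv2.INTER_CUBIC))
def ray(c,u,v):
    K=c['camera_matrix']; p=np.linalg.inv(K)@[u,v,1]
    return rot(c['orientation'])@[p[0],-p[1],-p[2]]
def atz(c,u,v,z):
    d=ray(c,u,v); o=c['position']; return o+d*(z-o[2])/d[2]
def proj(c,P):
    q=rot(c['orientation']).T@(np.asarray(P)-c['position']); q=c['camera_matrix']@[q[0],-q[1],-q[2]]; return q[:2]/q[2]
E
python3 - <<'E'
from h import *
for n in('scene','top'):
    c=snap(n,n+'1'); print(n,c['position'],c['orientation'],c['camera_matrix'].tolist(), [k for k in c])
print(get_obs())
E
```

```text
pics
scene [0.60895581 0.83376328 0.82439458] [0.02534844 0.00303972 0.43156228 0.90172181] [[398.7140171098773, 0.0, 323.2283325211643], [0.0, 398.7140171098773, 200.41300920874951], [0.0, 0.0, 1.0]] ['frame', 'camera_matrix', 'position', 'orientation']
top [0.36775332 0.01787903 1.1698885 ] [ 0.7130333   0.08128223 -0.07628512 -0.69221188] [[401.6772257236677, 0.0, 318.6654290058017], [0.0, 401.6772257236677, 198.39696780452266], [0.0, 0.0, 1.0]] ['frame', 'camera_matrix', 'position', 'orientation']
{'time': 0.1, 'joint_positions': array([ 1.09144186e+00,  4.91482948e-01,  1.55941797e+00, -3.57513322e-05,
        1.09171102e+00, -1.05620121e-01]), 'joint_velocities': array([ 1.82905104e-03, -1.48380812e-03, -7.52424135e-05,  1.15641296e-04,
        4.44068356e-04, -1.94547383e-03]), 'joint_efforts': array([ 2.31434868e-03, -6.13621259e+01, -2.58600247e+01,  6.93808612e-02,
        4.71403543e-02, -2.40672011e-05]), 'position': array([0.22808409, 0.58166885, 0.23612018]), 'tcp_rot': array([-1.31761213e-04,  1.85773397e-01,  9.82592482e-01, -4.92567150e-04]), 'ft_force': array([-0.23218178, -0.27263963, -0.37464206]), 'moment': array([ 0.02649176,  0.00659082, -0.00114768]), 'finger_gap': 0.9990597208912441}
```

View pics/scene1.png

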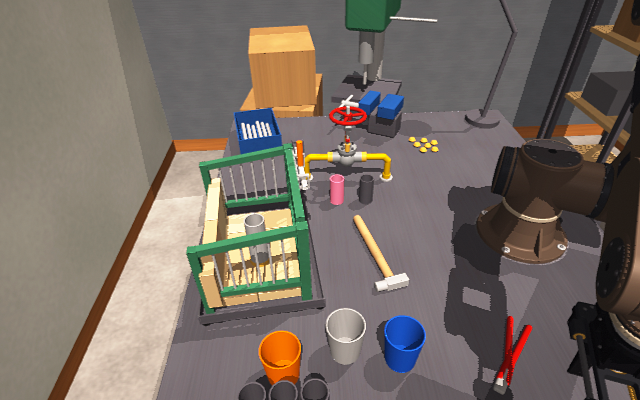

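View pics/top1.png

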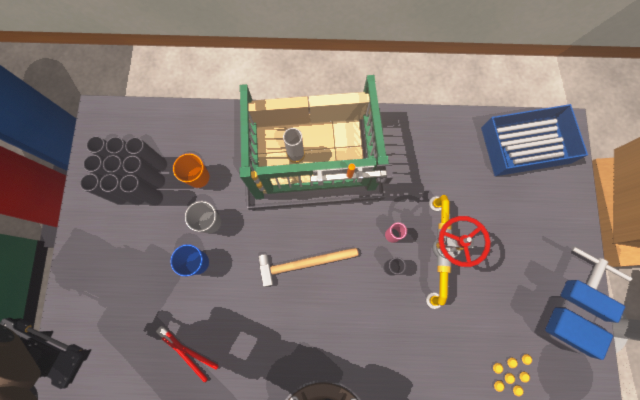

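The scene image shows the gate's front facing the robot, the orange handle at scene (300,155) and top (351,170), and the red wheel at scene (348,116) and top (465,242). The dark offcut is at top (397,267), not the pink one at (397,233). I'll enlarge the wheel and the bolt next.

Run:
```python
from h import *
a=dict(np.load('pics/top1.npz')); s=dict(np.load('pics/scene1.npz'))
def z(f,c,k): return cv2.resize(f[c[1]:c[3],c[0]:c[2],::-1],None,fx=k,fy=k,interpolation=cv2.INTER_CUBIC)
A=z(a['frame'],(300,150,500,275),4)
cv2.imwrite('pics/ca.png',A)
B=z(s['frame'],(270,85,410,210),5)
cv2.imwrite('pics/cb.png',B[:600])
print('wheel',atz(a,465,242,.255), 'handle', atz(a,351,165,.313), 'hinge', atz(a,256,175,.255))
# red rim ellipse centre
for c,box in((a,(430,210,500,275)),(s,(325,100,372,130))):
    f=c['frame'].astype(int); m=((f[...,0]>130)&(f[...,1]<60)&(f[...,2]<60)).astype(np.uint8)
    k=np.zeros_like(m); k[box[1]:box[3],box[0]:box[2]]=1; p=np.argwhere(m*k)[:,::-1]
    h=cv2.convexHull(p.astype(np.float32)); e=cv2.fitEllipse(h); print(e)
    print(atz(c,*e[0],.25),atz(c,*e[0],.26))
```

```text
wheel [ 0.48337894 -0.30848974  0.255     ] handle [ 0.64064076 -0.04281916  0.313     ] hinge [0.62786171 0.17761222 0.255     ]
((464.2979431152344, 241.1276092529297), (48.43977355957031, 52.650089263916016), 132.8392333984375)
[ 0.48596651 -0.30876959  0.25      ] [ 0.48468143 -0.30521863  0.26      ]
((347.4698181152344, 115.34044647216797), (18.795015335083008, 37.257816314697266), 91.18865966796875)
[ 0.48811804 -0.29520056  0.25      ] [ 0.49022178 -0.27554571  0.26      ]
```

View pics/ca.png

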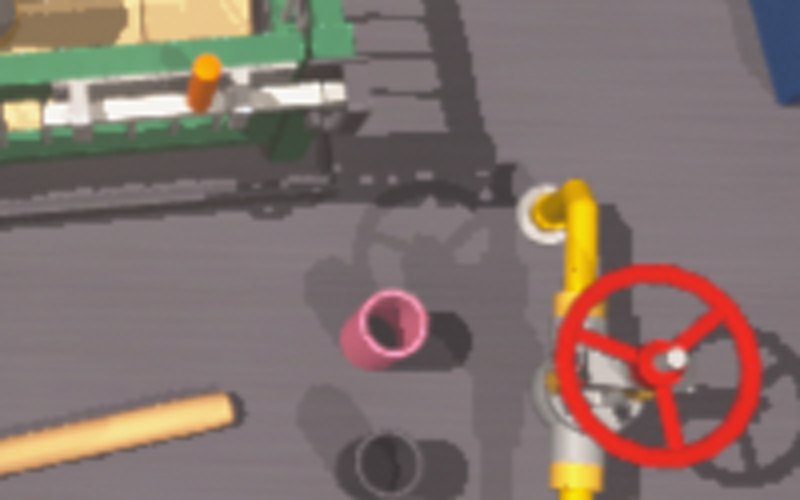

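View pics/cb.png

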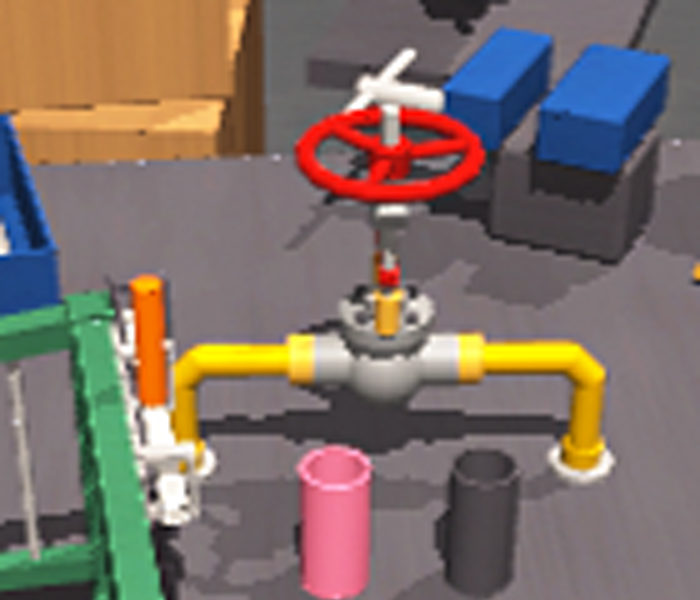

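Top crop: wheel hub at full-image pixel (465.2,240), stem tip at (469,239.3), handle top at (351.8,166.8). The red wheel is the only one in view. Next I need the spoke angles, the stem height and the gate yaw.

Run:
```python
from h import *
a=dict(np.load('pics/top1.npz')); s=dict(np.load('pics/scene1.npz'))
t=lambda x,y:(300+x/4,150+y/4); q=lambda x,y:(270+x/5,85+y/5)
def tri(pa,ps):
    A=[];b=[]
    for c,p in((a,pa),(s,ps)):
        d=ray(c,*p); d/=np.linalg.norm(d); M=np.eye(3)-np.outer(d,d); A.append(M); b.append(M@c['position'])
    A=np.vstack(A); b=np.hstack(b); x,r,_,_=np.linalg.lstsq(A,b,rcond=None); return x.round(4),np.sqrt(r)
print('stemtip',tri(t(676,357),q(391,107)))
print('hub',atz(a,*t(661,360),.249), tri(t(661,361),q(391,155)))
print('handletop',tri(t(207,66),q(148,283)),atz(a,*t(207,66),.313))
h=atz(a,*t(661,361),.248)
for p in((720,315),(580,335),(675,450)):
    d=atz(a,*t(*p),.248)-h; print('spoke',np.degrees(np.arctan2(d[1],d[0])))
# stem/wheel rows in scene: edges of gate in top
for p in((0,82),(300,62)): print('gate top front edge',atz(a,*t(*p),.255))
print('bar',atz(a,*t(110,105),.241),atz(a,*t(340,92),.241))
```

```text
stemtip (array([ 0.4862, -0.311 ,  0.2728]), array([0.00197372]))
hub [ 0.48875446 -0.31143448  0.249     ] (array([ 0.4866, -0.3142,  0.2388]), array([0.00417638]))
handletop (array([ 0.6362, -0.0444,  0.3106]), array([0.00243612])) [ 0.637197   -0.04453098  0.313     ]
spoke -51.954777877492994
spoke 73.40544411242529
spoke -173.92762241513748
gate top front edge [0.64197267 0.0738711  0.255     ]
gate top front edge [ 0.65951572 -0.1039902   0.255     ]
bar [0.63370333 0.008126   0.241     ] [ 0.64582216 -0.12985813  0.241     ]
```

{"method": "drive_tool", "body": {"deltas": [[[0,0,0,0,0,-4,0],[0,0,0,0,0,-4,0.3],[0,0,0,0,0,-4,1],[0,0,0,0,0,-3,1],[0,0,0,-2.6,-2.1,0,1],[0,0,0,-2.6,-2.1,0,1],[0,0,0,-2.6,-2.1,0,1],[0,0,0,-2.6,-2.1,0,1],[0,0,0,-2.6,-2.1,0,1],[0,0,0,-2.6,-2.1,0,1],[0,0,0,-2.6,-2.1,0,1],[0,0,0,-2.6,-2.1,0,1],[0,0,0,-2.6,-2.1,0,1],[0,0,0,-2.6,-2.1,0,1],[0,0,0,-2.6,-2.1,0,1],[0,0,0,-2.6,-2.1,0,1],[0,0,0,-2.6,-2.1,0,1],[0,0,0,-2.6,-2.1,0,1],[0,0,0,-2.6,-2.1,0,1]]], "squeeze": 20}}

```text
time: 1.68
position: [0.4766, 0.1446, 0.3865]
tcp_rot: [-0.0, 0.186, 0.983, 0.0]
ft_force: [0.5, 1.1, -0.2]
finger_gap: 0.007
```

{"method": "drive_tool", "body": {"deltas": [[[0,0,0,-1.58,-3.17,0,1],[0,0,0,-1.58,-3.17,0,1],[0,0,0,-1.58,-3.17,0,1],[0,0,0,-1.58,-3.17,0,1],[0,0,0,-1.58,-3.17,0,1],[0,0,0,-1.58,-3.17,0,1],[0,0,0,-1.58,-3.17,0,1],[0,0,0,-1.58,-3.17,0,1],[0,0,0,-1.58,-3.17,0,1],[0,0,0,-1.58,-3.17,0,1],[0,0,0,-1.58,-3.17,0,1],[0,0,0,-1.58,-3.17,0,1],[0,0,0,-1.58,-3.17,0,1],[0,0,-5.1,0,0,0,1],[0,0,-5.1,0,0,0,1],[0,0,-5.2,0,0,0,1],[0,0,0,0,0,0,1]]]}}

```text
time: 3.1
position: [0.5169, -0.3127, 0.3861]
tcp_rot: [-0.0, 0.051, 0.999, 0.0]
ft_force: [0.4, 0.3, 0.8]
finger_gap: 0.004
```

Run:
```python
from h import *
c=snap('wrist','w1')
o=get_obs(); print(o['position'],o['tcp_rot'],o['joint_positions'],c['position'],c['orientation'])
W=np.array([.4865,-.311,.243]); print(proj(c,W))
for a in(-50.8,69.2,189.2): print(proj(c,W+.05*np.array([np.cos(np.radians(a)),np.sin(np.radians(a)),0])))
```

```text
[ 0.51692862 -0.31250142  0.38626738] [-2.43421354e-04  5.32657179e-02  9.98580319e-01  2.26511144e-04] [-6.53103721e-01  3.52541666e-01  1.38640676e+00  1.00533376e-04
  1.40330182e+00 -2.11733496e+00] [ 0.44411069 -0.30553441  0.5339549 ] [ 0.73557833 -0.09921767 -0.09013968  0.66404458]
[316.97309477 164.57118756]
[283.86962918 197.67027795]
[363.21636224 176.87534965]
[303.76594435 115.81393376]
```

View pics/w1.png

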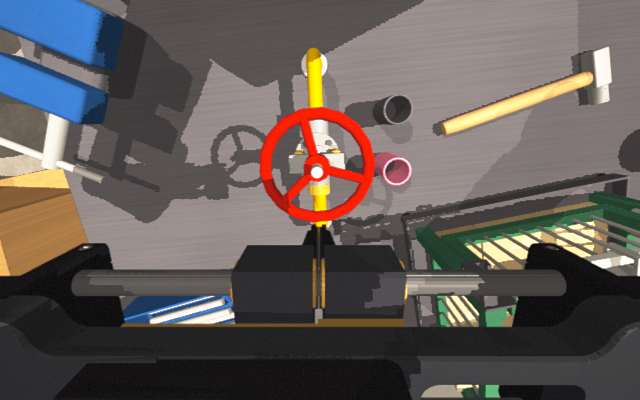

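Wheel centre at (317,165) and the spokes match the prediction. The peg position lies in the open window, so I descend and start turning.

{"method": "drive_tool", "body": {"deltas": [[[0,0,0,0,0,3.5,1],[0,0,0,0,0,3.5,1],[0,0,0,0,0,3.5,1],[0,0,0,0,0,3.3,1],[0,0,0,0,0,0,1],[0,0,7,0,-0.371,0,1],[0,0,7,0,-0.371,0,1],[0,0,7,0,-0.371,0,1],[0,0,7,0,-0.371,0,1],[0,0,7,0,-0.371,0,1],[0,0,7,0,-0.371,0,1]]]}}

```text
time: 4.07
position: [0.5094, -0.3321, 0.2502]
tcp_rot: [0.001, 0.411, 0.912, 0.001]
ft_force: [6.3, 3.8, -4.9]
finger_gap: 0.004
```

```bash
cat > p.py <<'E'
from h import *
o=get_obs(); q=o['tcp_rot']; d=o['position'][:2]-[.4865,-.311]
print(o['time'],o['position'].round(4),'psi',np.degrees(2*np.arctan2(q[2],q[1])).round(2),'r',np.hypot(*d).round(4),'th',np.degrees(np.arctan2(d[1],d[0])).round(1),'F',o['ft_force'].round(1),'M',o['moment'].round(2),'j1,6',o['joint_positions'][[0,5]].round(2))
E
python3 p.py
```

```text
4.0667 [ 0.5094 -0.3321  0.2502] psi 131.5 r 0.0311 th -42.6 F [ 6.3  3.8 -4.9] M [ 0.53 -1.13 -0.06] j1,6 [-0.69 -1.41]
```

{"method": "drive_tool", "body": {"deltas": [[[0,0,7,0,-0.371,0,1],[0,0,7,0,-0.371,0,1],[0,0,7,0,-0.371,0,1],[0,0,7,0,-0.371,0,1],[0,0,7,0,-0.371,0,1],[0,0,7,0,-0.371,0,1],[0,0,7,0,-0.371,0,1],[0,0,7,0,-0.371,0,1],[0,0,7,0,-0.371,0,1],[0,0,7,0,-0.371,0,1],[0,0,7,0,-0.371,0,1],[0,0,7,0,-0.371,0,1],[0,0,7,0,-0.371,0,1],[0,0,7,0,-0.371,0,1],[0,0,7,0,-0.371,0,1],[0,0,7,0,-0.371,0,1],[0,0,7,0,-0.371,0,1],[0,0,7,0,-0.371,0,1]]]}}

```text
time: 5.57
position: [0.4571, -0.3173, 0.2506]
tcp_rot: [0.002, 0.999, 0.048, 0.001]
ft_force: [-0.3, -6.4, -2.8]
finger_gap: 0.0
```

```bash
python3 p.py
```

```text
5.5667 [ 0.4571 -0.3173  0.2506] psi 5.5 r 0.0301 th -168.0 F [-0.3 -6.4 -2.8] M [-1.19  0.22 -0.08] j1,6 [-0.72  0.75]
```

{"method": "drive_tool", "body": {"deltas": [[[0,0,7,0,-0.371,0,1],[0,0,7,0,-0.371,0,1],[0,0,7,0,-0.371,0,1],[0,0,7,0,-0.371,0,1],[0,0,7,0,-0.371,0,1],[0,0,7,0,-0.371,0,1],[0,0,7,0,-0.371,0,1],[0,0,7,0,-0.371,0,1],[0,0,7,0,-0.371,0,1],[0,0,7,0,-0.371,0,1],[0,0,7,0,-0.371,0,1],[0,0,7,0,-0.371,0,1],[0,0,7,0,-0.371,0,1]]]}}

```text
time: 6.65
position: [0.4817, -0.281, 0.2503]
tcp_rot: [0.0, 0.734, -0.679, -0.0]
ft_force: [-6.4, 0.8, 0.1]
finger_gap: 0.005
```

```bash
python3 p.py
```

```text
6.65 [ 0.4817 -0.281   0.2503] psi -85.49 r 0.0304 th 99.1 F [-6.4  0.8  0.1] M [ 0.08  1.24 -0.1 ] j1,6 [-0.65  2.42]
```

{"method": "drive_tool", "body": {"deltas": [[[0,0,0,0,0.1,0,1],[0,0,0,0,0,-3.5,1],[0,0,-7,0,0,0,1],[0,0,-7,0,0,0,1],[0,0,-7,0,0,0,1],[0,0,-7,0,0,0,1],[0,0,-7,0,0,0,1],[0,0,-7,0,0,0,1],[0,0,-7,0,0,0,1],[0,0,-7,0,0,0,1],[0,0,-7,0,0,0,1],[0,0,-7,0,0,0,1],[0,0,-7,0,0,0,1],[0,0,-7,0,0,0,1],[0,0,-7,0,0,0,1],[0,0,-7,0,0,0,1],[0,0,-7,0,0,0,1]]]}}

```text
time: 8.07
position: [0.4815, -0.2813, 0.2852]
tcp_rot: [0.001, 0.984, 0.178, 0.001]
ft_force: [0.4, -0.2, 0.1]
finger_gap: 0.005
```

{"method": "drive_tool", "body": {"deltas": [[[0,0,-7,0,0,0,1],[0,0,-7,0,0,0,1],[0,0,-7,0,0,0,1],[0,0,-7,0,0,0,1],[0,0,-7,0,0,0,1],[0,0,-7,0,0,0,1],[0,0,-7,0,0,0,1],[0,0,-7,0,0,0,1],[0,0,-7,0,0,0,1],[0,0,-7,0,0,0,1],[0,0,-6,0,0,0,1],[0,0,0,0,0,0,1]]]}}

```text
time: 9.07
position: [0.4814, -0.2813, 0.2851]
tcp_rot: [0.001, 0.667, 0.745, 0.0]
ft_force: [0.4, -0.3, 0.4]
finger_gap: 0.007
```

```bash
python3 p.py
```

```text
9.0667 [ 0.4814 -0.2813  0.2851] psi 96.38 r 0.0301 th 99.7 F [ 0.4 -0.3  0.4] M [-0.05  0.08  0.  ] j1,6 [-0.65 -0.76]
```

{"method": "drive_tool", "body": {"deltas": [[[0,0,0,0,0,3.5,1],[0,0,0,0,0,0,1],[0,0,7,0,0.371,0,1],[0,0,5,0,0.265,0,1],[0,0,4,0,0.212,0,1],[0,0,4,0,0.212,0,1]]]}}

```text
time: 9.57
position: [0.4908, -0.2804, 0.2491]
tcp_rot: [-0.002, 0.79, 0.613, -0.0]
ft_force: [-5.0, 4.4, -4.5]
finger_gap: 0.003
```

```bash
python3 p.py
```

```text
9.5667 [ 0.4908 -0.2804  0.2491] psi 75.67 r 0.0309 th 82.0 F [-5.   4.4 -4.5] M [ 0.73  0.9  -0.07] j1,6 [-0.64 -0.39]
```

{"method": "drive_tool", "body": {"deltas": [[[0,0,4,0,0.212,0,1],[0,0,4,0,0.212,0,1],[0,0,4,0,0.212,0,1],[0,0,4,0,0.212,0,1],[0,0,4,0,0.212,0,1]]]}}

```text
time: 9.98
position: [0.501, -0.2839, 0.2491]
tcp_rot: [-0.002, 0.884, 0.467, -0.0]
ft_force: [-1.4, 7.5, -4.2]
finger_gap: 0.006
```

{"method": "drive_tool", "body": {"deltas": [[[0,0,4,0,0.212,0,1],[0,0,4,0,0.212,0,1],[0,0,4,0,0.212,0,1],[0,0,4,0,0.212,0,1]]]}}

```text
time: 10.32
position: [0.508, -0.2893, 0.2493]
tcp_rot: [-0.002, 0.941, 0.339, 0.0]
ft_force: [1.5, 8.2, -3.2]
finger_gap: 0.006
```

```bash
python3 p.py
```

```text
10.3167 [ 0.508  -0.2893  0.2493] psi 39.69 r 0.0305 th 45.3 F [ 1.5  8.2 -3.2] M [ 1.36 -0.04 -0.03] j1,6 [-0.63  0.25]
```

{"method": "drive_tool", "body": {"deltas": [[[0,0,4,0,0.212,0,1],[0,0,4,0,0.212,0,1],[0,0,4,0,0.212,0,1],[0,0,4,0,0.212,0,1]]]}}

```text
time: 10.65
position: [0.5131, -0.2965, 0.2495]
tcp_rot: [-0.001, 0.979, 0.205, 0.0]
ft_force: [3.2, 7.3, -3.5]
finger_gap: 0.002
```

{"method": "drive_tool", "body": {"deltas": [[[0,0,4,0,0.212,0,1],[0,0,4,0,0.212,0,1],[0,0,4,0,0.212,0,1],[0,0,4,0,0.212,0,1]]]}}

```text
time: 10.98
position: [0.516, -0.3002, 0.2492]
tcp_rot: [-0.006, 0.998, 0.067, 0.0]
ft_force: [10.1, 40.0, 2.0]
finger_gap: 0.005
```

{"method": "drive_tool", "body": {"deltas": [[[0,0,4,0,0.212,0,1],[0,0,4,0,0.212,0,1],[0,0,4,0,0.212,0,1],[0,0,4,0,0.212,0,1]]]}}

```text
time: 11.32
position: [0.5177, -0.3018, 0.2491]
tcp_rot: [-0.012, 0.997, -0.072, -0.001]
ft_force: [22.0, 85.1, 10.0]
finger_gap: 0.002
```

```bash
python3 p.py
python3 - <<'E'
from h import *
snap('scene','s2',(310,90,390,150),7)
E
```

```text
11.3167 [ 0.5177 -0.3018  0.2491] psi -8.22 r 0.0325 th 16.5 F [22.  85.1 10. ] M [14.74 -3.68  0.67] j1,6 [-0.65  1.06]
```

View pics/s2.png

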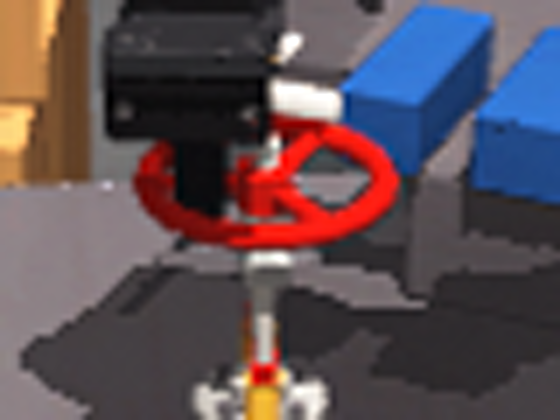

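The indicator bar now sits on the brass collar and the wheel is at a hard stop, with force jumping to about 85 N. That is the closed position. I back off at once and lift clear.

{"method": "drive_tool", "body": {"deltas": [[[0,0,0,0,-0.6,0,1],[0,0,0,0,-0.6,0,1],[0,0,0,0,-0.3,0,1],[0,0,0,0,0,0,1]]]}}

```text
time: 11.7
position: [0.518, -0.2992, 0.2499]
tcp_rot: [0.0, 0.998, -0.07, 0.0]
ft_force: [0.5, 1.0, -0.2]
finger_gap: 0.006
```

```bash
python3 p.py
```

```text
11.7 [ 0.518  -0.2992  0.2499] psi -8.04 r 0.0337 th 20.5 F [ 0.5  1.  -0.2] M [-0.03  0.16 -0.05] j1,6 [-0.63  1.08]
```

{"method": "drive_tool", "body": {"deltas": [[[0,0,0,0,0,-3.5,1],[0,0,0,0,0,-3.5,1],[0,0,0,0,0,-3.5,1],[0,0,0,0,0,-3.5,1],[0,0,-6.7,0,0,0,1],[0,0,-6.7,0,0,0,0.6],[0,0,0,1.75,-3.03,0,0.5],[0,0,0,1.75,-3.03,0,0.5],[0,0,0,1.75,-3.03,0,0.5],[0,0,0,1.75,-3.03,0,0.5],[0,0,0,1.75,-3.03,0,0.5],[0,0,0,1.75,-3.03,0,0.5],[0,0,0,1.75,-3.03,0,0.5],[0,0,0,1.75,-3.03,0,0.5],[0,0,0,0,0,0,0.5],[0,0,0,0,0,0,0.5]]]}}

```text
time: 13.03
position: [0.6348, -0.0443, 0.3889]
tcp_rot: [0.0, 0.999, 0.047, 0.0]
ft_force: [-0.9, -0.8, 0.1]
finger_gap: 0.496
```

```bash
python3 p.py
python3 - <<'E'
from h import *
c=snap('wrist','w2'); t=snap('top','t2')
print('stemtip? handle proj', proj(c,[.637,-.0445,.313]),proj(c,[.637,-.0445,.29]),proj(t,[.637,-.0445,.313]))
a=c['frame'][60:360,120:520,::-1]; b=cv2.resize(t['frame'][195:285,410:530,::-1],(400,300),interpolation=cv2.INTER_CUBIC)
cv2.imwrite('pics/m2.png',np.hstack([a,b]))
E
```

```text
13.0333 [ 0.6348 -0.0443  0.3889] psi 5.44 r 0.3051 th 60.9 F [-0.9 -0.8  0.1] M [-0.05  0.19 -0.04] j1,6 [-0.17  1.3 ]
stemtip? handle proj [318.33923794 214.10408298] [318.33172772 206.17010964] [351.73503642 166.58428449]
```

View pics/m2.png

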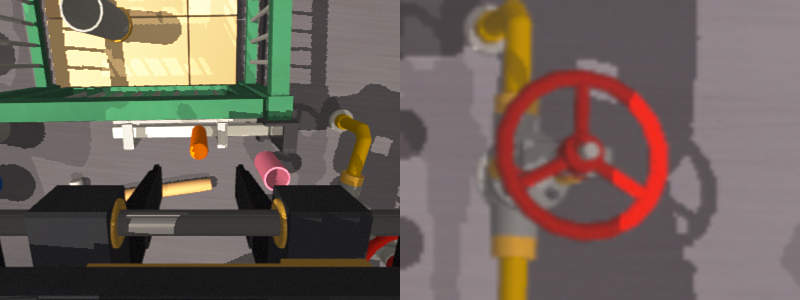

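Wrist view shows the handle top at full-frame (318,212) against the predicted (318,214), so it is centred between the open fingers. Top view shows the wheel unobstructed. Descending and gripping.

{"method": "drive_tool", "body": {"deltas": [[[0,0,0,0.25,0,3.2,0.5],[0,0,0,0,0,3.2,0.5],[0,0,0,0,0,3.2,0.5],[0,0,0,0,0,0,0.5],[0,0,0,0,0,0,1],[0,0,0,0,0,0,1],[0,0,0,0,0,0,1],[0,0,0,0,0,0,1]]], "squeeze": 35}}

```text
time: 13.8
position: [0.6372, -0.0451, 0.2947]
tcp_rot: [0.0, 0.999, 0.047, 0.001]
ft_force: [0.2, -0.1, -0.3]
finger_gap: 0.275
```

```bash
python3 p.py
```

```text
13.8 [ 0.6372 -0.0451  0.2947] psi 5.37 r 0.3057 th 60.5 F [ 0.2 -0.1 -0.3] M [-0.04  0.18  0.02] j1,6 [-0.17  1.3 ]
```

Not closed yet; wait a few more rows.

{"method": "drive_tool", "body": {"deltas": [[[0,0,0,0,0,0,1],[0,0,0,0,0,0,1],[0,0,0,0,0,0,1],[0,0,0,0,0,0,1],[0,0,0,0,0,0,1]]]}}

```text
time: 14.22
position: [0.6371, -0.0444, 0.2937]
tcp_rot: [-0.0, 0.999, 0.047, 0.001]
ft_force: [-0.2, 2.6, 6.9]
finger_gap: 0.162
```

{"method": "drive_tool", "body": {"deltas": [[[0,0,0,0,0,-0.3,1],[0,0,0,0,0,-0.3,1],[0,0,0,0,0,-0.3,1],[0,0,0,0,0,0,1]]]}}

```text
time: 14.55
position: [0.6369, -0.0444, 0.302]
tcp_rot: [-0.0, 0.999, 0.047, 0.0]
ft_force: [1.3, 3.6, -2.6]
finger_gap: 0.165
```

{"method": "drive_tool", "body": {"deltas": [[[0,0,0,0,-0.3,-0.05,1],[0,0,0,0,-0.3,-0.05,1],[0,0,0,0,-0.3,0,1],[0,0,0,0,0,0,1]]]}}

```text
time: 14.88
position: [0.6358, -0.0354, 0.3026]
tcp_rot: [0.0, 0.999, 0.047, -0.0]
ft_force: [1.5, 0.7, -3.5]
finger_gap: 0.164
```

Drawing freely, 9 mm with no jam. I continue to about 40 mm.

{"method": "drive_tool", "body": {"deltas": [[[0,0,0,0,-0.5,0,1],[0,0,0,0,-0.5,0,1],[0,0,0,0,-0.5,0,1],[0,0,0,0,-0.5,0,1],[0,0,0,0,-0.5,0,1],[0,0,0,0,-0.5,0,1],[0,0,0,0,0,0,1]]]}}

```text
time: 15.47
position: [0.6328, -0.0047, 0.3026]
tcp_rot: [-0.0, 0.999, 0.047, -0.0]
ft_force: [-2.2, 1.5, -3.5]
finger_gap: 0.164
```

```bash
python3 p.py
python3 - <<'E'
import numpy as np
c,s=np.cos(np.radians(5.37)),np.sin(np.radians(5.37)); Rm=np.array([[c,-s],[s,c]])
h0=np.array([.6371,-.0444]); H=h0+Rm@[.026,.229]; print('hinge',H)
E
```

```text
15.4667 [ 0.6328 -0.0047  0.3026] psi 5.43 r 0.3395 th 64.5 F [-2.2  1.5 -3.5] M [0.12 0.43 0.04] j1,6 [-0.11  1.36]
hinge [0.64155446 0.18602821]
```

{"method": "drive_tool", "body": {"deltas": [[[0,0,2,-0.658,-0.102,0,1],[0,0,2,-0.658,-0.102,0,1],[0,0,2,-0.658,-0.102,0,1],[0,0,0,0,0,0,1]]]}}

```text
time: 15.8
position: [0.6128, -0.0035, 0.3029]
tcp_rot: [-0.0, 1.0, -0.006, 0.0]
ft_force: [2.5, 1.6, -4.0]
finger_gap: 0.164
```

{"method": "drive_tool", "body": {"deltas": [[[0,0,2,-0.658,-0.102,0,1],[0,0,2,-0.658,-0.102,0,1],[0,0,2,-0.658,-0.102,0,1],[0,0,2,-0.658,-0.102,0,1],[0,0,2,-0.658,-0.102,0,1],[0,0,2,-0.658,-0.102,0,1],[0,0,2,-0.658,-0.102,0,1],[0,0,0,0,0,0,1],[0,0,0,0,0,0,1]]]}}

```text
time: 16.55
position: [0.569, 0.0082, 0.303]
tcp_rot: [0.0, 0.992, -0.126, 0.001]
ft_force: [1.3, -1.6, -1.8]
finger_gap: 0.164
```

```bash
python3 p.py
python3 - <<'E'
from h import *
t=snap('top','t3'); s=snap('scene','s3')
a=cv2.resize(t['frame'][75:285,220:500,::-1],(800,600),interpolation=cv2.INTER_CUBIC)
cv2.imwrite('pics/m3.png',a)
b=cv2.resize(s['frame'][90:330,180:420,::-1],(600,600),interpolation=cv2.INTER_CUBIC)
cv2.imwrite('pics/m4.png',b)
E
```

```text
16.55 [0.569  0.0082 0.303 ] psi -14.5 r 0.3297 th 75.5 F [ 1.3 -1.6 -1.8] M [-0.37 -0.22  0.06] j1,6 [-0.1   1.72]
```

View pics/m3.png

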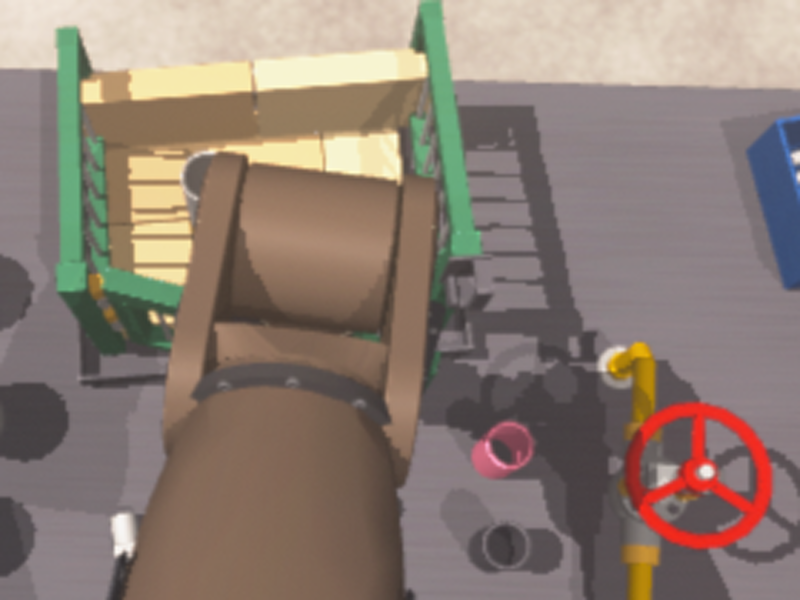

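View pics/m4.png

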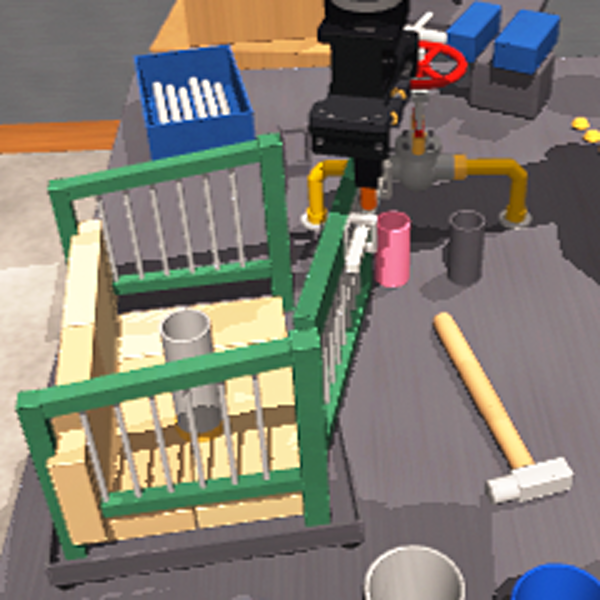

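The gate stands open in the gripper (TCP turned 19.9°). The tube, hammer, tin and offcut are where they were. One numeric check of the stem tip, top-view pixel (467.1,239.9), and then I hand in.

Run:
```python
from h import *
t=dict(np.load('pics/t3.npz'))
for z in(.264,.273): print(z,proj(t,[.4862,-.311,z]))
finish_job(); o=get_obs(); print(o['time'],o['position'],o['finger_gap'],o['ft_force'])
```

```text
0.264 [467.45538944 240.32258441]
0.273 [468.89540378 239.84022595]
the job is handed in; nothing more can be done
the job is handed in; nothing more can be done
```

The gas valve is shut, and I handed in with the guard gate held open in the gripper, about 98–101 mm at its bolt edge.

- **Valve:** I turned the handwheel clockwise about 330° in two strokes, until it came to a hard stop. The camera shows the red indicator bar down on the collar. The stem tip in the top view, (467.1, 239.9), fits the shut height of 264 mm (467.5, 240.3) better than the starting height of about 273 mm (468.9, 239.8).
- **Force at the stop:** The wrist force reached about 85 N because I sent three small moves without checking between them. That is under the 120 N limit. It was the fingers pushing the spoke, not the gripper body, and I backed off at once.
- **Bolt:** Lifted about 9 mm and drawn back 40 mm, with no jam.
- **Gate:** The gripper turned 19.9° with the gate, and the handle's path gives 19.6° (about 0.34–0.35 rad). The bolt edge itself was hidden by the arm, so the opening comes from the arm's pose, not a picture. The grip was steady on the handle (opening 0.164), and the forces were a few newtons.
- **Loose items:** The last pictures show the tube, hammer, tin and dark offcut apparently where they were, by eye. Total time was about 17 s. I couldn't read the arm's state after handing in.

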